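# Set the height of a pour-over dripper with its handwheel and lock it

## Task

Turn the small handwheel on the sloping side of the coffee stand until the dripper's nozzle hangs about 10 mm above the rim of the mug that stands under it, without touching that mug. Then press the lock catch on the low shoulder in front of the handwheel fully down, let go, and leave the mugs, the jar and the teaspoon where they are.

Things in the scene. Friction and masses are not known exactly. Their poses are not given: they have to be found in the camera images.
- stand: coffee stand fixed to the worktop; place and yaw differ each time. Origin on the worktop in its middle, x to its back, y to its left, z up. Right half: white wedge-shaped housing. Left: steel column 28 mm square, 320 mm high, at x 75, y 100 mm, on which the carriage with the white cone dripper slides; dripper 104 mm across at its top, 77 mm high, centred on x -10, y 100 mm, over the mug
- shoulder_top (a point): middle of the flat top (66 x 100 mm, 62 mm above the worktop) of the low white shoulder before the housing; axes as the stand's. It carries the lock catch. The housing behind it measures 110 mm front to back and 160 mm sideways; its top slopes down to the right at 25 degrees to the horizontal, from 99 to 45 mm high, and carries the handwheel 89 mm behind this point
- handwheel_grip (a point): centre of the rim of the black round handwheel, 56 mm across, rim 22 mm thick; a short steel bar on its face marks one side (its +x). z = wheel axis, out of the housing: up and leaning 25 degrees to the stand's right (-y). Rim stands 22 mm off the slope (19 mm off a steel disc 68 mm across on it) on an 18 mm stem: grip it across its diameter, at any angle, along its axis. x, y turn with it
- handwheel (a joint): angle of the handwheel in rad; grows when it is turned clockwise as seen facing the wheel; range 0 to 6.2, stops at both ends. 1 rad clockwise lowers the dripper by 8 mm. Light friction (0.1 N m), stays where it is left
- nozzle (a point): middle of the lower end of the dripper's nozzle (18 mm across). Its height is 143 mm with the handwheel at 0 and falls 8 mm per rad
- lock_catch (a joint): travel of the lock catch in m: 0 = up, 0.010 = fully down (at its stop). About 4 to 6 N push it straight down, it stays where it is pushed
- catch_top (a point): middle of the top of the lock catch, a steel plunger 26 mm across with a vertical axis, 84 mm above the worktop; up, it stands 16 mm proud of its steel collar (38 mm across) on the shoulder; pressed fully, 6 mm
- dotted_rim (a point): middle of the rim of the white mug with grey dots, 82 mm across, 91 mm high, standing on the worktop. Either this or the banded mug stands under the dripper, the other stands off to the right
- banded_rim (a point): middle of the rim of the taller mug, white above and dark below, 78 mm across, 101 mm high, standing on the worktop
- coffee_jar: glass coffee jar with a dark lid, 84 mm across, 140 mm high, a bystander; origin at its underside
- teaspoon: steel teaspoon, 139 mm long, a bystander
Things that resemble listed ones, but are neither listed nor needed, are in the scene too. Leave any blue look-alike of the part that bears dotted_rim alone.

How it is judged:
By the outcome, as a careful person would: the job done as asked, in the order asked, and still so for the second after the job is handed in, with the robot touching nothing.
It also fails if it takes over 64 s, if anything falls off the work surface, if the arm or the gripper's body presses on something with over 40 N, if the wrist force passes 120 N, or if a joint passes its speed limit or range.

## Robot

A 6-joint arm with a two-finger parallel gripper is mounted at the origin on a cart in front of the work surface, level with it; the furniture and walls round the work are solid. World frame = base frame: x ahead of the robot, y to its left, z up, the work surface at z = 0. Lengths are in mm, angles in degrees, forces in N, time in s.
With the tool pointing down it reaches from about 300 to 850 mm from the base axis. Payload 4.2 kg.
Tool frame: the origin (TCP) lies at the very end of the fingers, on their centre line; the grasp point (between the pads) lies 19 mm behind it (env.grip_depth is the distance from the TCP to the grasp point, in mm); y points along the fingers, z is the direction in which the jaws open and shut, and the axes are right-handed (so a half turn about y gives the same grasp; the last joint's range is limited). The gripper opens to 91 mm and grips with 3 to 60 N. Pads are 32 mm wide; open, the fingers measure 118 mm over their backs; the gripper's body (76 mm by 178 mm) begins 60 mm behind the grasp point.
Start: joints at [-72.307, 18.312, 89.639, -0, 72.044, -1.146], TCP at [185.675, -544.213, 213.976] pointing down, gripper open.
Joint ranges: [-177.97, 177.97], [-48.28, 115.42], [12.27, 149.76], [-77.06, 257.06], [2.81, 150.46], [-146.56, 146.56]. Speed limits (degrees/s): [147.25, 147.25, 180, 180, 180, 180].

## Interface

Orientations are given as [roll, pitch, yaw] about the fixed x, y, z axes, in that order (R = Rz(yaw) Ry(pitch) Rx(roll)).
In Python, from workcell import state, imaging, job, env gives the robot as it stands.
- The arm moves only by the shell command python3 -m pendant 'ROWS' [FORCE]. ROWS is JSON, a list of rows, each an object with "delta_pos": the shift along the tool's x, y, z in cm, a list of three; "twist": the turn, a rotation vector about the tool's x, y, z in degrees, a list of three; "grip": the opening in per cent of the stroke, from 0 (shut) to 100 (fully open). In form: [{"delta_pos": [tx, ty, tz], "twist": [wx, wy, wz], "grip": grip}, ...]. A call has exactly 5 rows; each row is the pose to reach, as a shift and turn from the pose commanded when the call began, along the tool's axes at that moment; what a row does not reach only later rows make up. A row lasts 1/10 s, in which the tool goes at most 50 mm and 8.59 degrees, less where a joint would pass 70% of its speed; a pose out of reach is approached as far as the arm can. A call with a gripper value outside its range is refused whole. The fingers move at their own pace and stop on an object; FORCE is the grip in N (left out, the last holds). Time passes only in rows, so rows that repeat a pose let the fingers close, or fill a call up. It gives the time, the measured TCP pose, the force and the opening at its end, in the units of the state.
- state(): the state, without advancing time (a new reading comes with each control period).
- imaging.grab_frame(name): name is "scene" or "top" or "wrist"; returns (picture, depth): 420x560x3 uint8, red, green, blue; 420x560 float32, mm along the optical axis (not along the pixel's ray), 0 where there is no reading.
- imaging.camera_info(name): a dict with "fx", "fy", "cx", "cy" (pixels), "R" (3x3) and "t" (3): a world point X has camera coordinates R X + t. Camera axes: x right, y down, z forward; pixel columns grow to the right and rows downward; lengths in mm; the calibration is good to about 2 mm. A picture is of the moment at which its call begins: read the wrist's pose just before it. camera_info takes no time and is no camera call; for the wrist camera it gives the pose at the moment of the call.
- job.job_done(): hands the job in, once; it reports no verdict.
The state is a dict: "time_s": time; "qpos": joint angles; "qvel": joint speeds; "effort": joint torques, N m; "ee_pos": TCP position; "ee_rot": TCP orientation; "force": force on the tool from outside, world axes, zero at the start; "torque": the same for the moment, N m; "gripper_width": finger opening in mm.
Only numpy, scipy, OpenCV 4.12 (cv2) and the standard library are available. Lean on these libraries where they do the work, as an engineer would, in place of code of your own. Each camera call takes 0.05 s, during which the arm holds its last target.

## Working session

There is one attempt and no reset: what is moved stays moved. The work goes in short steps, Python scripts to look and compute and a shell command to move; the robot and the scene stay as the last step left them, time stands still between calls to the robot, and variables do not carry over. Pictures are saved under pics/ and viewed, and the job is handed in when it is done.

```bash
ls; mkdir -p pics
python3 - <<'E'
from workcell import state, imaging, job, env
import cv2, numpy as np
print(state())
for n in ("scene","top"):
    p,d=imaging.grab_frame(n); cv2.imwrite(f"pics/{n}1.png",p[:,:,::-1]); np.save(f"pics/{n}1.npy",d)
    print(n,imaging.camera_info(n))
    print((d>0).mean())
E
```

```text
pics
{'time_s': 0.0, 'qpos': array([-7.23070694e+01,  1.83505857e+01,  8.97064791e+01, -4.84612900e-05,
        7.20433406e+01, -1.14413089e+00]), 'qvel': array([ 0.00707409,  0.06400505, -0.04673064, -0.05205395, -0.06801564,
       -0.04024452]), 'effort': array([-1.67376806e-03, -4.12466025e+01, -2.31974173e+01,  7.26065249e-02,
        4.55706054e-02, -1.23600112e-04]), 'ee_pos': array([ 185.51860788, -543.71577469,  213.13036449]), 'ee_rot': array([-9.01003863e+01,  1.95878116e-03, -1.61162925e+02]), 'force': array([-0.13234992, -0.02952219, -0.17983297]), 'torque': array([-0.00259385,  0.01806584, -0.02191085]), 'gripper_width': 90.94738542023961}
scene {'fx': 500.3905271564815, 'fy': 500.3905271564815, 'cx': 285.20085963162774, 'cy': 208.18586265228797, 'R': array([[-0.87481598, -0.48394996, -0.02212318],
       [-0.22585259,  0.4478127 , -0.86513258],
       [ 0.42858792, -0.75183523, -0.50105506]]), 't': array([ 519.52248864,  159.1274177 , 1367.76085359])}
0.9960501700680272
top {'fx': 415.3965941225761, 'fy': 415.3965941225761, 'cx': 273.7689076041701, 'cy': 204.10087382209542, 'R': array([[-0.02312443, -0.99960131, -0.01620133],
       [-0.99730961,  0.02419295, -0.06919708],
       [ 0.06956145,  0.0145576 , -0.99747144]]), 't': array([ 137.39423745,  513.54070203, 1188.47572484])}
0.9959438775510204
```

View pics/scene1.png

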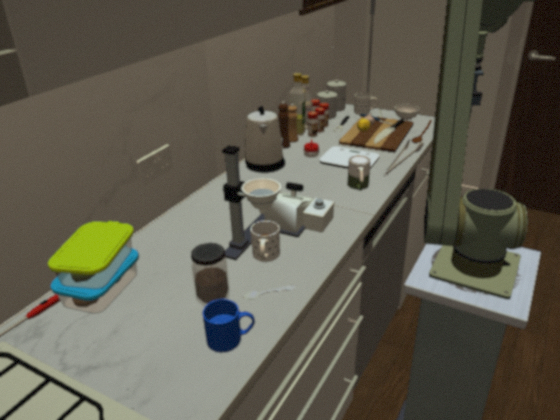

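View pics/top1.png

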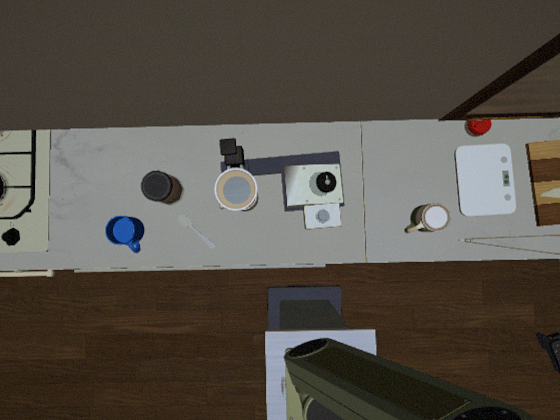

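Run:
```python
import cv2
p=cv2.imread("pics/scene1.png"); cv2.imwrite("pics/sc_crop.png",cv2.resize(p[140:280,200:350],None,fx=5,fy=4.2,interpolation=cv2.INTER_CUBIC)[:600,:800])
p=cv2.imread("pics/top1.png"); cv2.imwrite("pics/tp_crop.png",cv2.resize(p[130:240,205:355],None,fx=5,fy=5,interpolation=cv2.INTER_CUBIC))
```

```text
(no output)
```

View pics/sc_crop.png

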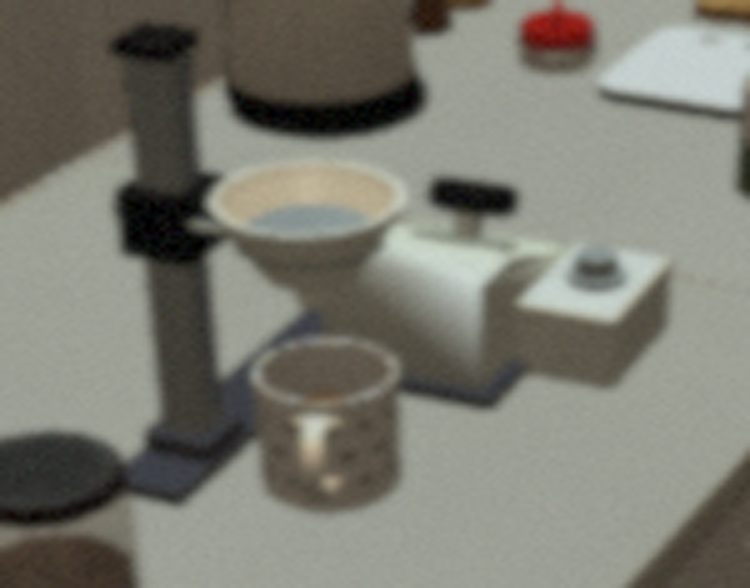

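View pics/tp_crop.png

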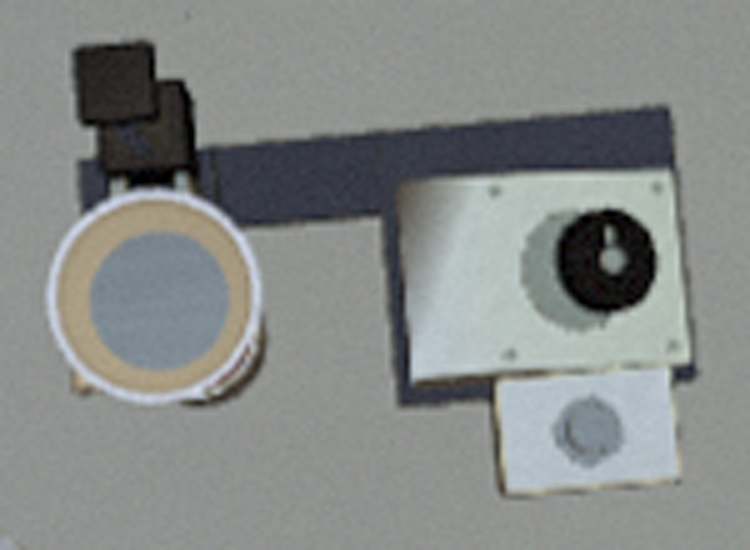

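```bash
cat > h.py <<'E'
import numpy as np, cv2
from workcell import state, imaging, env
def pt(c,u,v,z):   # pixel -> world point at depth z
    X=np.array([(u-c['cx'])/c['fx']*z,(v-c['cy'])/c['fy']*z,z]); return c['R'].T@(X-c['t'])
def ptz(c,u,v,h):  # at world height h
    r=c['R'].T@np.array([(u-c['cx'])/c['fx'],(v-c['cy'])/c['fy'],1]); o=-c['R'].T@c['t']
    return o+r*(h-o[2])/r[2]
def cloud(c,d):
    v,u=np.mgrid[:d.shape[0],:d.shape[1]]
    X=np.stack([(u-c['cx'])/c['fx']*d,(v-c['cy'])/c['fy']*d,d],-1)
    return (X-c['t'])@c['R']
E
python3 - <<'E'
from h import *
c=imaging.camera_info('top'); d=np.load('pics/top1.npy'); P=cloud(c,d)
np.set_printoptions(precision=1,suppress=True)
f=lambda x,y:(205+x/5,130+y/5)
print('table',P[225,260],P[235,350])
for n,x,y,h in [('s1',497,378,62),('s2',672,368,62),('s3',680,480,62),('s4',503,494,62),('catch',588,430,84),('wheel',607,260,None),('base',80,160,8),('base2',668,107,8)]:
    u,v=f(x,y); m=P[int(round(v)),int(round(u))]
    print(n,m, ptz(c,u,v,h) if h else '')
# dripper ring
for (x,y) in [(157,190),(157,403),(48,297),(262,297),(53,297),(257,297)]:
    u,v=f(x,y); print('rim',P[int(round(v)),int(round(u))])
R=P[160:215,205:262].reshape(-1,3); z=R[:,2]
print(np.percentile(z,[50,90,95,98,99,99.9]))
print(np.histogram(z,bins=np.arange(100,250,5)))
W=P[172:194,312:340]; k=(W[...,2]>95)&(W[...,2]<140); W=W[k]; print(W.mean(0),len(W)); print(np.histogram(W[:,2],20))
E
```

```text
table [457.3 167.4   0.9] [421.9 -95.6  -0. ]
s1 [506.3  40.   60.9] [507.4  39.   62. ]
s2 [512.7 -64.6  14.1] [510.6 -58.9  62. ]
s3 [448.8 -69.9   2.1] [448.  -61.2  62. ]
s4 [442.1  34.8  37.2] [442.5  37.4  62. ]
catch [476.1  -9.7  85. ] [476.2  -8.7  84. ]
wheel [566.3 -17.9 111.3] 
base [645.9 278.5   8.9] [646.1 278.6   8. ]
base2 [671.9 -72.3  -2.5] [668.6 -69.6   8. ]
rim [593.  212.3 220.8]
rim [500.1 237.3   2. ]
rim [543.2 264.7 217.7]
rim [564.1 174.1  -0.8]
rim [543.6 263.  213.2]
rim [540.5 164.6 219.6]
[ 191.9  216.7  219.5  221.1  222.9 1223.2]
(array([  1,   0,   2,   1,   0,   1,   0,   0,   0,   0,   0,   0,   0,
         2,   5,   3,   2,   7, 131, 581, 166, 143, 175, 253, 104,   2,
         2,   3,   0]), array([100, 105, 110, 115, 120, 125, 130, 135, 140, 145, 150, 155, 160,
       165, 170, 175, 180, 185, 190, 195, 200, 205, 210, 215, 220, 225,
       230, 235, 240, 245]))
[565.8 -16.3 113.3] 343
(array([ 7, 12, 18, 22, 21, 18, 39, 30, 25, 24, 23, 16, 16, 13, 16, 16,  7,
       15,  3,  2]), array([101.1, 102.5, 103.9, 105.3, 106.7, 108. , 109.4, 110.8, 112.2,
       113.6, 115. , 116.4, 117.8, 119.2, 120.5, 121.9, 123.3, 124.7,
       126.1, 127.5, 128.9]))
```

Run:
```python
from h import *
np.set_printoptions(precision=3,suppress=True)
c=imaging.camera_info('top'); d=np.load('pics/top1.npy'); P=cloud(c,d)
im=cv2.imread('pics/top1.png')
def planefit(W,n=6):
    for _ in range(n):
        m=W.mean(0); A=np.linalg.svd(W-m)[2][2]; A*=np.sign(A[2]); r=(W-m)@A; W=W[np.abs(r)<max(2*np.median(np.abs(r)),.8)]
    return m,A,len(W),np.std((W-m)@A)
K=(im.max(2)<60); K[:172]=0;K[194:]=0;K[:,:312]=0;K[:,340:]=0
v,u=np.nonzero(K); print('dark centroid',u.mean(),v.mean(),u.min(),u.max(),v.min(),v.max())
K2=cv2.erode(K.astype(np.uint8),np.ones((3,3)))>0
print('wheel',planefit(P[K2]))
# slope
S=P[168:200,290:312].reshape(-1,3); print('slope',planefit(S))
# orientation of base rear edge
for (a,b) in [((220,160),(660,108)),((408,382),(690,366))]: print([ptz(c,205+q[0]/5,130+q[1]/5,8) for q in (a,b)])
s=state(); print(s['ee_rot'])
```

```text
dark centroid 325.5390070921986 181.9787234042553 316 335 172 192
wheel (array([564.784, -16.217, 115.32 ]), array([ 0.035, -0.462,  0.886]), 97, np.float64(1.3212376386228755))
slope (array([565.498,  49.979,  99.001]), array([-0.026, -0.997,  0.069]), 704, np.float64(17.24353349726119))
[array([643.927, 195.682,   8.   ]), array([668.171, -64.837,   8.   ])]
[array([509.748,  87.913,   8.   ]), array([515.141, -77.208,   8.   ])]
[ -90.093    0.002 -161.163]
```

```bash
cat >> h.py <<'E'
from scipy.spatial.transform import Rotation as Ro
YAW=4.0; C=np.array([564.7,-12,105.])
def axis(yaw=None):
    y=np.radians(YAW if yaw is None else yaw); s,c=np.sin(np.radians(25)),np.cos(np.radians(25)); return np.array([s*np.sin(y),-s*np.cos(y),c])
def Rtool(n,zdir):
    y=-n; z=zdir-(zdir@y)*y; z/=np.linalg.norm(z); return np.stack([np.cross(y,z),y,z],1)
def go(p,R):
    s=state(); R0=Ro.from_euler('xyz',s['ee_rot'],degrees=True).as_matrix()
    d=R0.T@(p-s['ee_pos'])/10; w=Ro.from_matrix(R0.T@R).as_rotvec(degrees=True)
    print('delta_pos',d.round(2),'twist',w.round(2),'|q',s['qpos'].round(1),'p',s['ee_pos'].round(1),'F',s['force'].round(1),'t',s['time_s'],'w',s['gripper_width'].round(1))
def jawx(turn=0,yaw=None): # jaw direction: stand x, turned clockwise by turn deg seen facing wheel
    n=axis(yaw); y=np.radians(YAW if yaw is None else yaw); return Rtool(n,Ro.from_rotvec(-n*np.radians(turn)).apply([np.cos(y),np.sin(y),0]))
E
python3 -c "
from h import *
go(C+150*axis(),jawx())"
```

```text
Traceback (most recent call last):
  File "h.py", line 21, in go
    print('delta_pos',d.round(2),'twist',w.round(2),'|q',s['qpos'].round(1),'p',s['ee_pos'].round(1),'F',s['force'].round(1),'t',s['time_s'],'w',s['gripper_width'].round(1))
                                                                                                                                                 ^^^^^^^^^^^^^^^^^^^^^^^^
AttributeError: 'float' object has no attribute 'round'
```

```bash
sed -i "s/s\['gripper_width'\].round(1)/round(s['gripper_width'],1)/" h.py
python3 -c "
from h import *
go(C+150*axis(),jawx())"
```

```text
delta_pos [-51.43  -2.72 -31.96] twist [-16.3  -73.91  21.22] |q [-72.3  18.3  89.7   0.   72.   -1.1] p [ 185.5 -543.7  213.2] F [-0.4  0.1  0.9] t 0.1 w 91.4
```

```bash
python3 -m pendant '[{"delta_pos":[-4.2,-0.2,-2.6],"twist":[-1.3,-6,1.7],"grip":100},{"delta_pos":[-8.4,-0.4,-5.2],"twist":[-2.6,-12,3.4],"grip":100},{"delta_pos":[-12.6,-0.6,-7.8],"twist":[-3.9,-18,5.1],"grip":100},{"delta_pos":[-16.8,-0.8,-10.4],"twist":[-5.2,-24,6.8],"grip":100},{"delta_pos":[-21,-1,-13],"twist":[-6.5,-30,8.5],"grip":100}]'
python3 -c "
from h import *
go(C+150*axis(),jawx())"
```

```text
time_s: 0.6
ee_pos: [343.2, -351.6, 223.9]
ee_rot: [-94.1, 9.9, -131.2]
force: [0.7, -1.5, 0.1]
gripper_width: 91.4
delta_pos [-35.44   4.5   -0.89] twist [ -9.7  -43.69  12.77] |q [-53.   13.4  95.9   9.   76.9 -14.7] p [ 343.2 -351.6  223.9] F [ 0.7 -1.5  0.1] t 0.6 w 91.4
```

```bash
python3 -m pendant '[{"delta_pos":[-4.4,0.55,-0.1],"twist":[-1.2,-5.5,1.6],"grip":100},{"delta_pos":[-8.8,1.1,-0.2],"twist":[-2.4,-11,3.2],"grip":100},{"delta_pos":[-13.2,1.65,-0.3],"twist":[-3.6,-16.5,4.8],"grip":100},{"delta_pos":[-17.6,2.2,-0.4],"twist":[-4.8,-22,6.4],"grip":100},{"delta_pos":[-22,2.75,-0.5],"twist":[-6,-27.5,8],"grip":100}]'
python3 -c "
from h import *
go(C+150*axis(),jawx())"
```

```text
time_s: 1.1
ee_pos: [484.4, -181.2, 234.4]
ee_rot: [-93.0, 19.7, -103.4]
force: [1.1, -0.3, -0.1]
gripper_width: 91.1
delta_pos [-11.77   3.22   5.97] twist [ -3.66 -16.19   4.83] |q [-33.   16.9  91.7  17.6  81.6 -24.3] p [ 484.4 -181.2  234.4] F [ 1.1 -0.3 -0.1] t 1.1 w 91.1
```

```bash
python3 -m pendant '[{"delta_pos":[-3.9,1.07,2],"twist":[-1.2,-5.4,1.6],"grip":100},{"delta_pos":[-7.8,2.14,4],"twist":[-2.4,-10.8,3.2],"grip":100},{"delta_pos":[-11.8,3.2,6],"twist":[-3.6,-16.2,4.8],"grip":100},{"delta_pos":[-11.8,3.2,6],"twist":[-3.6,-16.2,4.8],"grip":100},{"delta_pos":[-11.8,3.2,6],"twist":[-3.6,-16.2,4.8],"grip":100}]'
python3 - <<'E'
from h import *
go(C+150*axis(),jawx())
c=imaging.camera_info('wrist'); p,d=imaging.grab_frame('wrist'); np.save('pics/w1.npy',d); cv2.imwrite('pics/w1.png',p[:,:,::-1])
import pickle; pickle.dump(c,open('pics/w1.pkl','wb'))
E
```

```text
time_s: 1.6
ee_pos: [569.1, -76.4, 240.3]
ee_rot: [-90.1, 24.9, -86.2]
force: [-0.8, -0.1, 0.5]
gripper_width: 91.6
delta_pos [-0.13 -0.01  0.01] twist [ 0.   -0.16  0.12] |q [-21.6  22.4  84.1  22.4  85.2 -29.7] p [569.1 -76.4 240.3] F [-0.8 -0.1  0.5] t 1.6 w 91.6
```

View pics/w1.png

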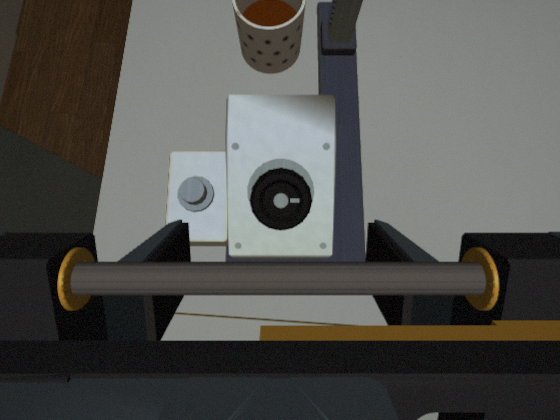

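Run:
```python
from h import *
import pickle
np.set_printoptions(precision=2,suppress=True)
c=pickle.load(open('pics/w1.pkl','rb')); d=np.load('pics/w1.npy'); P=cloud(c,d)
im=cv2.imread('pics/w1.png'); cv2.imwrite('pics/w1c.png',cv2.resize(im[85:265,160:350],None,fx=3.3,fy=3.3,interpolation=cv2.INTER_CUBIC))
def planefit(W,n=8):
    for _ in range(n):
        m=W.mean(0); A=np.linalg.svd(W-m,full_matrices=False)[2][2]; A*=np.sign(A[2]); r=(W-m)@A; W=W[np.abs(r)<max(2.5*np.median(np.abs(r)),.5)]
    return m,A,len(W),np.std((W-m)@A)
v,u=np.mgrid[:420,:560]
K=(u-281)**2+(v-200)**2<26**2
print('wheel',planefit(P[K]), axis())
print('slope',planefit(P[160:235,315:330].reshape(-1,3)))
for x,y in [(195,190),(192,189)]: print('catch',P[y,x],ptz(c,x,y,84))
print('shoulder',planefit(P[220:235,175:222].reshape(-1,3)))
K=(im.max(2)<55)&((u-281)**2+(v-200)**2<36**2)
cnt=max(cv2.findContours(K.astype(np.uint8),0,1)[0],key=cv2.contourArea); print(cv2.fitEllipse(cnt),cv2.minEnclosingCircle(cnt))
```

```text
wheel (array([569.49, -22.72, 113.09]), array([ 0.01, -0.45,  0.89]), 2091, np.float64(2.5963294558351833)) [ 0.03 -0.42  0.91]
slope (array([610.87,  -9.25,  75.31]), array([0.99, 0.04, 0.13]), 1125, np.float64(4.381760623943972))
catch [483.34 -12.57  85.23] [483.02 -12.29  84.  ]
catch [479.92 -11.48  84.02] [479.91 -11.47  84.  ]
shoulder (array([501.76, -54.09, 130.21]), array([0.19, 0.98, 0.09]), 501, np.float64(2.2447971988057587))
((280.5218811035156, 198.5560302734375), (59.81640625, 60.10906219482422), 6.37581729888916) ((280.5, 198.5), 30.732818603515625)
```

View pics/w1c.png

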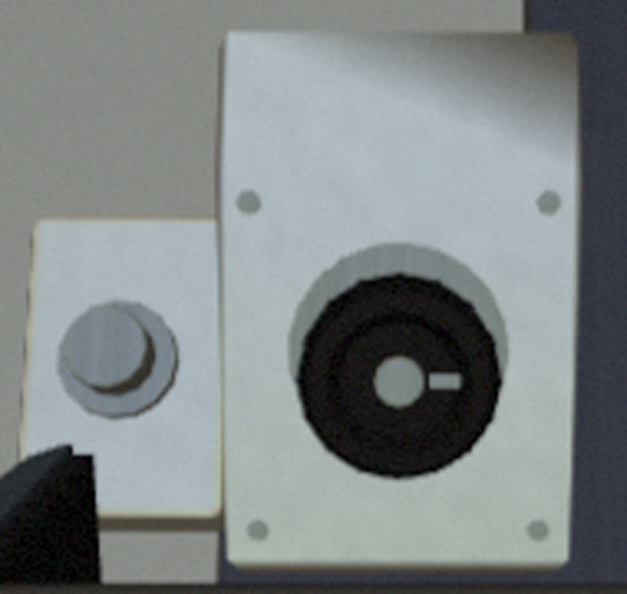

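Run:
```python
from h import *
import pickle
np.set_printoptions(precision=2,suppress=True)
w=pickle.load(open('pics/w1.pkl','rb')); d=np.load('pics/w1.npy'); P=cloud(w,d)
t=imaging.camera_info('top'); s=imaging.camera_info('scene')
print(w['fx'], 'wrist cam pos',-w['R'].T@w['t'])
v,u=np.mgrid[:420,:560]
K=(u-280.7)**2+(v-198.7)**2<24**2
print('median depth',np.median(d[K]), 'size depth',56*w['fx']/60)
f=lambda x,y,a,b,k:(a+(x+.5)/k-.5,b+(y+.5)/k-.5)
obs={'catch84':[(w,*f(107,348,160,85,3.3)),(t,*f(588,425,205,130,5)),],
'hub':[(w,*f(399,380,160,85,3.3)),(t,*f(612,261,205,130,5))]}
for h,k in ((84,'catch84'),(115,'hub'),(112,'hub')):
    for c,uu,vv in obs[k]: print(k,h,ptz(c,uu,vv,h))
im=cv2.imread('pics/scene1.png'); cv2.imwrite('pics/s_c2.png',cv2.resize(im[175:245,275:340],None,fx=8,fy=8,interpolation=cv2.INTER_CUBIC))
```

```text
349.7703940668651 wrist cam pos [570.96 -88.19 423.95]
median depth 318.46838 size depth 326.4523677957407
catch84 84 [480.12 -12.6   84.  ]
catch84 84 [480.07  -7.75  84.  ]
hub 115 [569.11 -23.02 115.  ]
hub 115 [566.36 -20.18 115.  ]
hub 112 [569.09 -22.39 112.  ]
hub 112 [566.73 -20.53 112.  ]
```

View pics/s_c2.png

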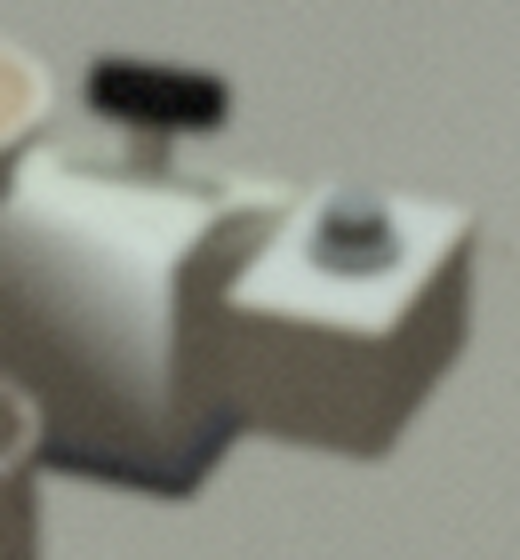

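Run:
```python
from h import *
np.set_printoptions(precision=2,suppress=True)
s=imaging.camera_info('scene')
print(ptz(s,318.56,199.56,84), 'wheel top face', ptz(s,275+165/8,175+75/8,115), 'shoulder corner', ptz(s,275+385/8,175+330/8,62))
```

```text
[480.09 -10.18  84.  ] wheel top face [562.38 -15.62 115.  ] shoulder corner [440.44  40.37  62.  ]
```

```bash
sed -i 's/^YAW=.*/YAW=3.8; C=np.array([567.5,-17,104.5])/' h.py
python3 -c "
from h import *
go(C+40*axis(),jawx(-45))"
```

```text
delta_pos [ 0.29 10.87  0.29] twist [  0.09 -45.05   0.1 ] |q [-21.7  22.4  84.1  22.4  85.2 -29.7] p [568.7 -77.1 240.6] F [-0.5  0.4 -0.5] t 1.65 w 91.1
```

```bash
python3 -m pendant '[{"delta_pos":[0,2.2,0],"twist":[0,-8,0],"grip":100},{"delta_pos":[0.1,4.4,0.1],"twist":[0,-16,0],"grip":100},{"delta_pos":[0.2,6.6,0.2],"twist":[0,-24,0],"grip":100},{"delta_pos":[0.3,8.8,0.3],"twist":[0,-32,0],"grip":100},{"delta_pos":[0.3,10.9,0.3],"twist":[0,-40,0],"grip":100}]'
python3 - <<'E'
from h import *
go(C+40*axis(),jawx(-45))
c=imaging.camera_info('wrist'); p,d=imaging.grab_frame('wrist'); np.save('pics/w2.npy',d); cv2.imwrite('pics/w2.png',p[:,:,::-1])
E
```

```text
time_s: 2.15
ee_pos: [568.5, -34.9, 140.5]
ee_rot: [-73.3, 18.7, -43.3]
force: [0.8, -0.7, -0.4]
gripper_width: 91.3
delta_pos [-0.07  0.02  0.08] twist [ 0.03 -4.83  0.17] |q [-18.   25.5  94.4  24.3  71.5 -72.1] p [568.5 -34.9 140.5] F [ 0.8 -0.7 -0.4] t 2.15 w 91.3
```

View pics/w2.png

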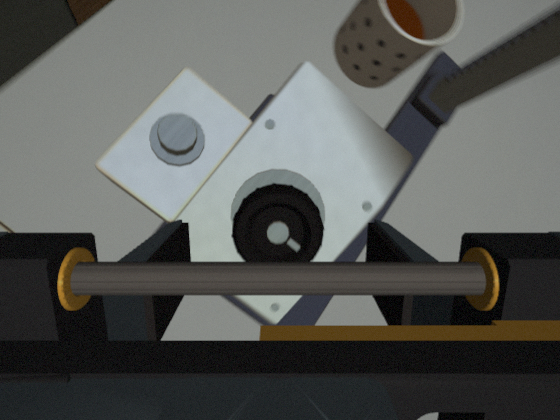

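```bash
python3 -m pendant '[{"delta_pos":[0,1.8,0],"twist":[0,0,0],"grip":100},{"delta_pos":[0,3.6,0],"twist":[0,0,0],"grip":100},{"delta_pos":[0,5.4,0],"twist":[0,0,0],"grip":75},{"delta_pos":[0,5.4,0],"twist":[0,0,0],"grip":70},{"delta_pos":[0,5.4,0],"twist":[0,0,0],"grip":66}]' 5
python3 - <<'E'
from h import *
go(C-15*axis(),jawx(-40))
E
```

```text
time_s: 2.7
ee_pos: [568.0, -12.0, 92.9]
ee_rot: [-73.4, 18.8, -43.6]
force: [0.6, 0.3, 0.5]
gripper_width: 70.1
delta_pos [-0.09  0.24 -0.04] twist [ 0.01 -0.13  0.16] |q [-16.   27.7  98.5  25.9  65.  -73.1] p [568.  -12.   92.9] F [0.6 0.3 0.5] t 2.7 w 70.1
```

```bash
python3 -m pendant '[{"delta_pos":[0,0,0],"twist":[0,0,0],"grip":60},{"delta_pos":[0,0,0],"twist":[0,0,0],"grip":55},{"delta_pos":[0,0,0],"twist":[0,0,0],"grip":50},{"delta_pos":[0,0,0],"twist":[0,0,0],"grip":50},{"delta_pos":[0,0,0],"twist":[0,0,0],"grip":50}]' 8
python3 - <<'E'
from h import *
go(C-15*axis(),jawx(-40))
s=state(); R0=Ro.from_euler('xyz',s['ee_rot'],degrees=True).as_matrix(); print('F tool',R0.T@s['force'])
E
```

```text
time_s: 3.2
ee_pos: [567.2, -13.1, 92.7]
ee_rot: [-73.5, 18.7, -43.4]
force: [-3.5, -5.9, 1.2]
gripper_width: 55.6
delta_pos [-0.11  0.26  0.1 ] twist [0.2  0.02 0.22] |q [-16.   27.7  98.5  25.7  65.  -73.1] p [567.2 -13.1  92.7] F [-3.5 -5.9  1.2] t 3.2 w 55.6
F tool [ 1.0810181  -3.47682614 -5.94640427]
```

```bash
python3 -m pendant '[{"delta_pos":[0,0,-0.1],"twist":[0,0,0],"grip":45},{"delta_pos":[0,0,-0.1],"twist":[0,6,0],"grip":45},{"delta_pos":[0,0,-0.1],"twist":[0,13,0],"grip":45},{"delta_pos":[0,0,-0.1],"twist":[0,21,0],"grip":45},{"delta_pos":[0,0,-0.1],"twist":[0,29,0],"grip":45}]' 25
python3 - <<'E'
from h import *
go(C-15*axis(),jawx(-10))
s=state(); R0=Ro.from_euler('xyz',s['ee_rot'],degrees=True).as_matrix(); print('F tool',R0.T@s['force'],s['torque'])
E
```

```text
time_s: 3.7
ee_pos: [567.3, -13.1, 92.7]
ee_rot: [-85.0, 24.3, -74.4]
force: [-1.1, -4.4, 2.4]
gripper_width: 55.4
delta_pos [-0.14  0.26  0.02] twist [-0.02  0.71  0.25] |q [-16.   27.7  98.6  25.8  64.9 -43.9] p [567.3 -13.1  92.7] F [-1.1 -4.4  2.4] t 3.7 w 55.4
F tool [ 2.5852067  -3.98774841 -1.94585501] [-0.90231361  0.52613277  0.46050518]
```

```bash
for i in 1 ; do :; done; python3 -m pendant '[{"delta_pos":[0,0,0],"twist":[0,8,0],"grip":45},{"delta_pos":[0,0,0],"twist":[0,16,0],"grip":45},{"delta_pos":[0,0,0],"twist":[0,24,0],"grip":45},{"delta_pos":[0,0,0],"twist":[0,32,0],"grip":45},{"delta_pos":[0,0,0],"twist":[0,40,0],"grip":45}]'
python3 -m pendant '[{"delta_pos":[0,0,0],"twist":[0,8,0],"grip":45},{"delta_pos":[0,0,0],"twist":[0,16,0],"grip":45},{"delta_pos":[0,0,0],"twist":[0,24,0],"grip":45},{"delta_pos":[0,0,0],"twist":[0,32,0],"grip":45},{"delta_pos":[0,0,0],"twist":[0,40,0],"grip":45}]'
python3 - <<'E'
from h import *
go(C-15*axis(),jawx(70))
s=state(); R0=Ro.from_euler('xyz',s['ee_rot'],degrees=True).as_matrix(); print('F tool',R0.T@s['force'],R0.T@s['torque'])
p,d=imaging.grab_frame('wrist'); np.save('pics/w3.npy',d); cv2.imwrite('pics/w3.png',p[:,:,::-1])
E
```

```text
time_s: 4.2
ee_pos: [567.4, -13.0, 92.7]
ee_rot: [-102.7, 21.5, -117.9]
force: [-0.8, -5.1, 3.3]
gripper_width: 55.0
time_s: 4.7
ee_pos: [567.6, -13.0, 92.7]
ee_rot: [-113.3, 8.6, -157.3]
force: [-1.3, -5.6, 1.5]
gripper_width: 55.7
delta_pos [-0.02  0.26 -0.15] twist [-0.24  0.68 -0.03] |q [-16.   27.7  98.6  25.9  64.9  36.1] p [567.6 -13.   92.7] F [-1.3 -5.6  1.5] t 4.7 w 55.7
F tool [ 3.1306038  -3.68073984  3.47876663] [ 0.13557562 -0.09466773 -0.5978019 ]
```

View pics/w3.png

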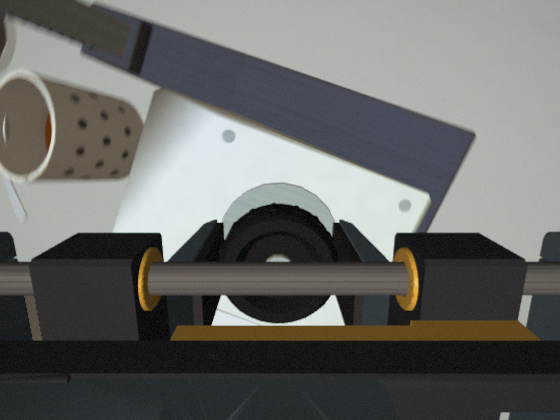

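```bash
python3 -m pendant '[{"delta_pos":[0,0,0],"twist":[0,8,0],"grip":45},{"delta_pos":[0,0,0],"twist":[0,16,0],"grip":45},{"delta_pos":[0,0,0],"twist":[0,24,0],"grip":45},{"delta_pos":[0,0,0],"twist":[0,32,0],"grip":45},{"delta_pos":[0,0,0],"twist":[0,40,0],"grip":45}]'
python3 -m pendant '[{"delta_pos":[0,0,0],"twist":[0,8,0],"grip":45},{"delta_pos":[0,0,0],"twist":[0,16,0],"grip":45},{"delta_pos":[0,0,0],"twist":[0,24,0],"grip":45},{"delta_pos":[0,0,0],"twist":[0,32,0],"grip":45},{"delta_pos":[0,0,0],"twist":[0,40,0],"grip":45}]'
python3 -m pendant '[{"delta_pos":[0,0,0],"twist":[0,0,0],"grip":45},{"delta_pos":[0,0,0],"twist":[0,0,0],"grip":45},{"delta_pos":[0,0,0],"twist":[0,0,0],"grip":100},{"delta_pos":[0,0,0],"twist":[0,0,0],"grip":100},{"delta_pos":[0,0,0],"twist":[0,0,0],"grip":100}]'
python3 - <<'E'
from h import *
go(C-15*axis(),jawx(150))
p,d=imaging.grab_frame('scene'); np.save('pics/s2.npy',d); cv2.imwrite('pics/s2.png',cv2.resize(p[120:300,180:360,::-1],None,fx=3.3,fy=3.3,interpolation=2))
p,d=imaging.grab_frame('top'); np.save('pics/t2.npy',d); cv2.imwrite('pics/t2.png',p[:,:,::-1])
P=cloud(imaging.camera_info('top'),d); z=P[160:215,205:262,2].ravel(); print(np.percentile(z,[90,95,98,99])); print(np.histogram(z,bins=np.arange(140,250,5)))
E
```

```text
time_s: 5.25
ee_pos: [567.7, -13.2, 92.6]
ee_rot: [-113.6, -7.9, 166.1]
force: [-1.4, -5.9, 1.9]
gripper_width: 55.7
time_s: 5.75
ee_pos: [567.5, -13.4, 92.5]
ee_rot: [-103.3, -21.0, 126.9]
force: [-2.8, -5.6, 0.5]
gripper_width: 55.2
time_s: 6.25
ee_pos: [567.5, -11.5, 92.2]
ee_rot: [-103.5, -21.1, 127.3]
force: [0.1, -0.6, 0.8]
gripper_width: 76.4
delta_pos [0.04 0.15 0.02] twist [ 0.02  0.99 -0.13] |q [-15.9  27.7  98.6  26.   64.9 115.8] p [567.5 -11.5  92.2] F [ 0.1 -0.6  0.8] t 6.25 w 76.4
[190.30279337 193.24869643 195.7335716  209.70338265]
(array([  3,   2,   3,   4,   8, 277, 447, 153, 136, 186, 242,  45,   5,
         2,   5,   3,   6,   2,   1,   3,   0]), array([140, 145, 150, 155, 160, 165, 170, 175, 180, 185, 190, 195, 200,
       205, 210, 215, 220, 225, 230, 235, 240, 245]))
```

View pics/s2.png

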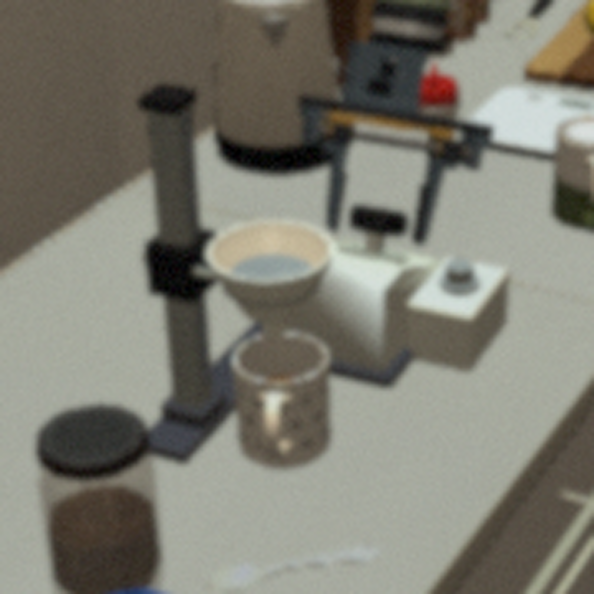

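```bash
python3 -m pendant '[{"delta_pos":[0,0,0],"twist":[0,0,0],"grip":100},{"delta_pos":[0,0,0],"twist":[0,-8,0],"grip":100},{"delta_pos":[0,0,0],"twist":[0,-16,0],"grip":100},{"delta_pos":[0,0,0],"twist":[0,-24,0],"grip":100},{"delta_pos":[0,0,0],"twist":[0,-32,0],"grip":100}]'
python3 -m pendant '[{"delta_pos":[0,0,0],"twist":[0,-8,0],"grip":100},{"delta_pos":[0,0,0],"twist":[0,-16,0],"grip":100},{"delta_pos":[0,0,0],"twist":[0,-24,0],"grip":100},{"delta_pos":[0,0,0],"twist":[0,-32,0],"grip":100},{"delta_pos":[0,0,0],"twist":[0,-40,0],"grip":100}]'
python3 -m pendant '[{"delta_pos":[0,0,0],"twist":[0,-8,0],"grip":100},{"delta_pos":[0,0,0],"twist":[0,-16,0],"grip":100},{"delta_pos":[0,0,0],"twist":[0,-24,0],"grip":100},{"delta_pos":[0,0,0],"twist":[0,-32,0],"grip":100},{"delta_pos":[0,0,0],"twist":[0,-40,0],"grip":100}]'
python3 - <<'E'
from h import *
go(C-15*axis(),jawx(40))
p,d=imaging.grab_frame('wrist'); cv2.imwrite('pics/w4.png',p[:,:,::-1])
p,d=imaging.grab_frame('scene');np.save('pics/s3.npy',d); cv2.imwrite('pics/s3full.png',p[:,:,::-1]); cv2.imwrite('pics/s3.png',cv2.resize(p[180:280,225:325,::-1],None,fx=6,fy=6,interpolation=2))
E
```

```text
time_s: 6.85
ee_pos: [567.3, -11.5, 91.9]
ee_rot: [-112.5, -10.9, 159.3]
force: [0.3, -0.3, 0.6]
gripper_width: 91.3
time_s: 7.35
ee_pos: [567.3, -11.5, 91.8]
ee_rot: [-114.3, 5.6, -164.1]
force: [-0.0, -0.0, -0.6]
gripper_width: 91.2
time_s: 7.85
ee_pos: [567.3, -11.5, 91.8]
ee_rot: [-105.5, 19.8, -125.6]
force: [0.0, 0.6, -1.6]
gripper_width: 91.1
delta_pos [-0.02  0.12 -0.04] twist [-0.1   3.33  0.05] |q [-15.9  27.7  98.7  26.   64.9   3.4] p [567.3 -11.5  91.8] F [ 0.   0.6 -1.6] t 7.85 w 91.1
```

View pics/w4.png

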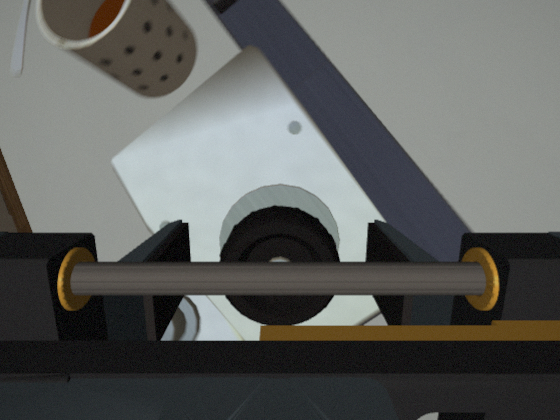

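View pics/s3.png

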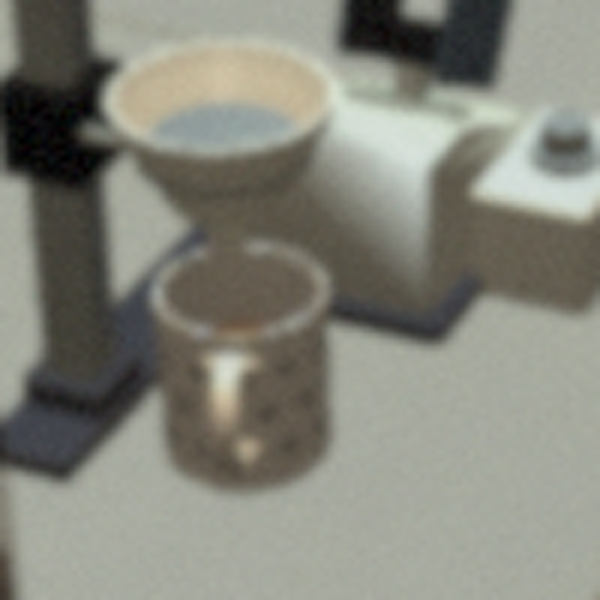

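```bash
python3 -m pendant '[{"delta_pos":[0,0,0],"twist":[0,0,0],"grip":60},{"delta_pos":[0,0,0],"twist":[0,0,0],"grip":50},{"delta_pos":[0,0,0],"twist":[0,0,0],"grip":45},{"delta_pos":[0,0,0],"twist":[0,0,0],"grip":45},{"delta_pos":[0,0,0],"twist":[0,0,0],"grip":45}]' 25
python3 -m pendant '[{"delta_pos":[0,0,0],"twist":[0,0,0],"grip":45},{"delta_pos":[0,0,0],"twist":[0,6,0],"grip":45},{"delta_pos":[0,0,0],"twist":[0,13,0],"grip":45},{"delta_pos":[0,0,0],"twist":[0,20,0],"grip":45},{"delta_pos":[0,0,0],"twist":[0,28,0],"grip":45}]'
python3 -m pendant '[{"delta_pos":[0,0,0],"twist":[0,8,0],"grip":45},{"delta_pos":[0,0,0],"twist":[0,16,0],"grip":45},{"delta_pos":[0,0,0],"twist":[0,24,0],"grip":45},{"delta_pos":[0,0,0],"twist":[0,32,0],"grip":45},{"delta_pos":[0,0,0],"twist":[0,40,0],"grip":45}]'
python3 - <<'E'
from h import *
go(C-15*axis(),jawx(108))
p,d=imaging.grab_frame('scene'); cv2.imwrite('pics/s4.png',cv2.resize(p[180:280,225:325,::-1],None,fx=6,fy=6,interpolation=2))
E
```

```text
time_s: 8.45
ee_pos: [567.8, -12.0, 91.7]
ee_rot: [-105.5, 19.7, -126.0]
force: [1.1, 1.5, 0.2]
gripper_width: 55.5
time_s: 8.95
ee_pos: [568.1, -12.3, 91.6]
ee_rot: [-112.7, 10.2, -153.6]
force: [3.1, -1.7, -2.7]
gripper_width: 55.3
time_s: 9.45
ee_pos: [568.3, -12.9, 91.3]
ee_rot: [-114.0, -6.2, 169.7]
force: [2.7, -3.4, -2.7]
gripper_width: 55.5
delta_pos [ 0.15  0.13 -0.15] twist [-0.2   2.67 -0.23] |q [-16.   27.8  98.6  25.9  64.7  72.1] p [568.3 -12.9  91.3] F [ 2.7 -3.4 -2.7] t 9.45 w 55.5
```

View pics/s4.png

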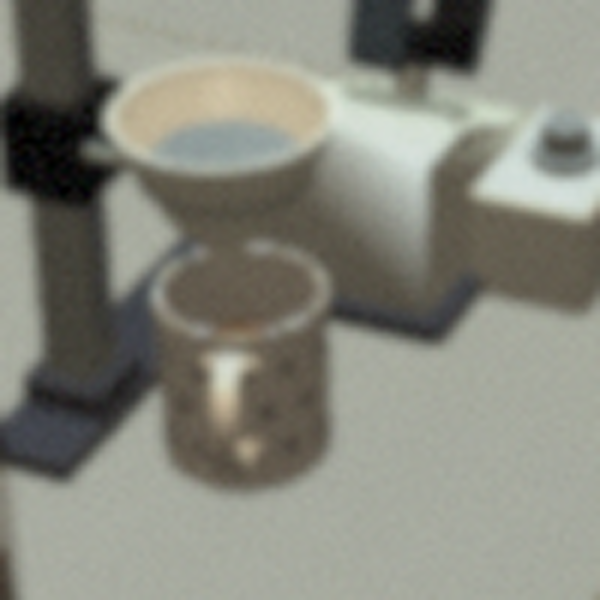

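```bash
python3 -m pendant '[{"delta_pos":[0,0,0],"twist":[0,8,0],"grip":45},{"delta_pos":[0,0,0],"twist":[0,16,0],"grip":45},{"delta_pos":[0,0,0],"twist":[0,24,0],"grip":45},{"delta_pos":[0,0,0],"twist":[0,32,0],"grip":45},{"delta_pos":[0,0,0],"twist":[0,40,0],"grip":45}]'
python3 -m pendant '[{"delta_pos":[0,0,0],"twist":[0,2,0],"grip":45},{"delta_pos":[0,0,0],"twist":[0,3,0],"grip":45},{"delta_pos":[0,0,0],"twist":[0,3,0],"grip":45},{"delta_pos":[0,0,0],"twist":[0,3,0],"grip":45},{"delta_pos":[0,0,0],"twist":[0,3,0],"grip":45}]'
python3 -m pendant '[{"delta_pos":[0,0,0],"twist":[0,0,0],"grip":70},{"delta_pos":[0,0,0],"twist":[0,0,0],"grip":100},{"delta_pos":[0,0,0],"twist":[0,0,0],"grip":100},{"delta_pos":[0,0,0],"twist":[0,0,0],"grip":100},{"delta_pos":[0,0,0],"twist":[0,0,0],"grip":100}]'
python3 - <<'E'
from h import *
go(C+60*axis(),jawx(110))
E
```

```text
time_s: 10.0
ee_pos: [567.9, -13.3, 91.1]
ee_rot: [-104.8, -20.0, 131.2]
force: [2.4, -4.9, -4.6]
gripper_width: 55.2
time_s: 10.5
ee_pos: [567.8, -13.4, 91.1]
ee_rot: [-103.8, -20.7, 128.4]
force: [1.6, -4.9, -3.8]
gripper_width: 55.5
time_s: 11.0
ee_pos: [567.2, -11.4, 92.0]
ee_rot: [-103.9, -20.9, 128.4]
force: [-0.2, -0.1, -0.1]
gripper_width: 90.7
delta_pos [ 0.01 -7.37 -0.01] twist [ -0.05 -37.99  -0.09] |q [-15.9  27.7  98.7  26.   64.9 114.8] p [567.2 -11.4  92. ] F [-0.2 -0.1 -0.1] t 11.0 w 90.7
```

```bash
python3 -m pendant '[{"delta_pos":[0,-3,0],"twist":[0,0,0],"grip":100},{"delta_pos":[0,-6,0],"twist":[0,-8,0],"grip":100},{"delta_pos":[0,-9,0],"twist":[0,-16,0],"grip":100},{"delta_pos":[0,-12,0],"twist":[0,-24,0],"grip":100},{"delta_pos":[0,-15,0],"twist":[0,-32,0],"grip":100}]'
python3 -m pendant '[{"delta_pos":[0,-1,0],"twist":[0,-8,0],"grip":100},{"delta_pos":[0,-1,0],"twist":[0,-16,0],"grip":100},{"delta_pos":[0,-1,0],"twist":[0,-24,0],"grip":100},{"delta_pos":[0,-1,0],"twist":[0,-32,0],"grip":100},{"delta_pos":[0,-1,0],"twist":[0,-40,0],"grip":100}]'
python3 - <<'E'
from h import *
import pickle
go(C+150*axis(),jawx(0))
c=imaging.camera_info('wrist');pickle.dump(c,open('pics/w5.pkl','wb'))
p,d=imaging.grab_frame('wrist'); cv2.imwrite('pics/w5.png',p[:,:,::-1])
p,d=imaging.grab_frame('scene');np.save('pics/s5.npy',d); cv2.imwrite('pics/s5f.png',p[:,:,::-1]);cv2.imwrite('pics/s5.png',cv2.resize(p[180:280,225:325,::-1],None,fx=6,fy=6,interpolation=2))
p,d=imaging.grab_frame('top'); np.save('pics/t5.npy',d); cv2.imwrite('pics/t5.png',p[:,:,::-1])
P=cloud(imaging.camera_info('top'),d); z=P[160:215,205:262,2].ravel(); print(np.percentile(z,[90,95,98,99]))
z=cloud(imaging.camera_info('top'),np.load('pics/top1.npy'))[160:215,205:262,2].ravel(); print(np.percentile(z,[90,95,98,99]))
E
```

```text
time_s: 11.5
ee_pos: [571.1, -75.0, 229.1]
ee_rot: [-112.7, -10.5, 160.2]
force: [0.6, -0.4, -1.0]
gripper_width: 91.4
time_s: 12.0
ee_pos: [571.4, -78.7, 237.0]
ee_rot: [-114.2, 6.0, -163.2]
force: [0.8, -0.2, -0.2]
gripper_width: 91.1
delta_pos [-0.02 -0.37  0.  ] twist [-1.000e-01 -7.567e+01  6.000e-02] |q [-21.8  22.7  84.1  22.4  84.9  45.8] p [571.4 -78.7 237. ] F [ 0.8 -0.2 -0.2] t 12.0 w 91.1
[175.07631245 178.0068726  181.12701509 211.2272728 ]
[216.72697223 219.5451122  221.12853762 222.8623312 ]
```

View pics/w5.png

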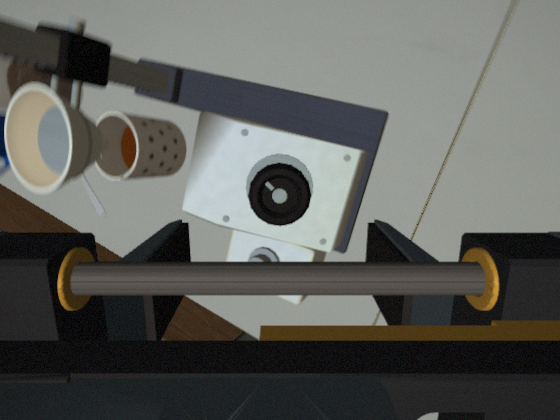

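View pics/s5.png

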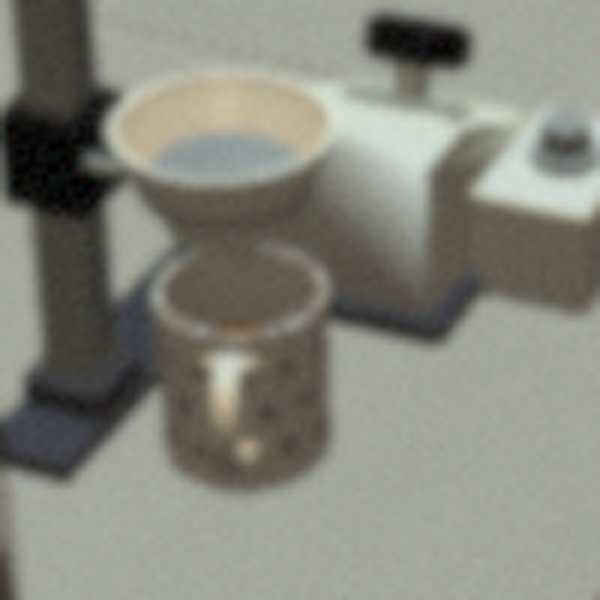

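```bash
cat >> h.py <<'E'
def down():
    y=np.radians(YAW); return Rtool(np.array([0,0,1.]),np.array([np.sin(y),-np.cos(y),0]))
E
python3 - <<'E'
from h import *
go(np.array([480,-10,160.]),down())
E
```

```text
delta_pos [ 7.58 10.12 -5.5 ] twist [24.77 13.61 -3.05] |q [-21.8  22.7  84.   22.4  84.9  46.2] p [571.5 -78.8 237. ] F [-0.4 -0.3  0.3] t 12.15 w 91.6
```

```bash
python3 -m pendant '[{"delta_pos":[1.9,1.8,-1.4],"twist":[6.2,3.4,-0.8],"grip":80},{"delta_pos":[3.8,3.8,-2.8],"twist":[12.4,6.8,-1.5],"grip":50},{"delta_pos":[5.7,6,-4.1],"twist":[18.6,10.2,-2.3],"grip":20},{"delta_pos":[7.6,8.1,-5.5],"twist":[24.8,13.6,-3],"grip":0},{"delta_pos":[7.6,10.1,-5.5],"twist":[24.8,13.6,-3],"grip":0}]' 20
python3 -m pendant '[{"delta_pos":[0,0,0],"twist":[0,0,0],"grip":0},{"delta_pos":[0,0,0],"twist":[0,0,0],"grip":0},{"delta_pos":[0,0,0],"twist":[0,0,0],"grip":0},{"delta_pos":[0,0,0],"twist":[0,0,0],"grip":0},{"delta_pos":[0,0,0],"twist":[0,0,0],"grip":0}]'
python3 - <<'E'
from h import *
go(np.array([480,-10,90.]),down())
p,d=imaging.grab_frame('wrist'); cv2.imwrite('pics/w6.png',p[:,:,::-1])
E
```

```text
time_s: 12.65
ee_pos: [477.1, -7.4, 160.4]
ee_rot: [-89.9, 0.1, -176.0]
force: [-0.1, 0.4, -0.2]
gripper_width: 53.9
time_s: 13.15
ee_pos: [480.5, -11.3, 160.5]
ee_rot: [-90.0, 0.2, -176.2]
force: [-0.5, 0.2, -0.1]
gripper_width: 14.4
delta_pos [ 0.07  7.05 -0.14] twist [-0.04  0.03 -0.18] |q [ -2.7  12.3 106.4  -0.   61.1  83.5] p [480.5 -11.3 160.5] F [-0.5  0.2 -0.1] t 13.15 w 14.4
```

View pics/w6.png

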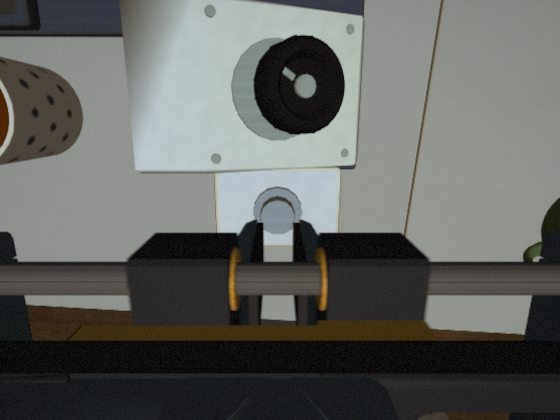

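```bash
python3 -m pendant '[{"delta_pos":[0,2,-0.1],"twist":[0,0,0],"grip":0},{"delta_pos":[0,4,-0.1],"twist":[0,0,0],"grip":0},{"delta_pos":[0,6,-0.1],"twist":[0,0,0],"grip":0},{"delta_pos":[0,7,-0.1],"twist":[0,0,0],"grip":0},{"delta_pos":[0,7,-0.1],"twist":[0,0,0],"grip":0}]'
python3 - <<'E'
from h import *
go(np.array([480,-10,74.]),down())
E
```

```text
time_s: 13.7
ee_pos: [479.2, -9.7, 89.0]
ee_rot: [-90.0, -0.0, -176.1]
force: [0.5, 0.7, 0.5]
gripper_width: 0.6
delta_pos [-0.08  1.5   0.04] twist [-0.01  0.11  0.04] |q [ -2.5  16.8 112.2  -0.   51.   83.6] p [479.2  -9.7  89. ] F [0.5 0.7 0.5] t 13.7 w 0.6
```

```bash
python3 -m pendant '[{"delta_pos":[0,0.4,0],"twist":[0,0,0],"grip":0},{"delta_pos":[0,0.7,0],"twist":[0,0,0],"grip":0},{"delta_pos":[0,1,0],"twist":[0,0,0],"grip":0},{"delta_pos":[0,1.2,0],"twist":[0,0,0],"grip":0},{"delta_pos":[0,1.4,0],"twist":[0,0,0],"grip":0}]'
python3 -m pendant '[{"delta_pos":[0,0.1,0],"twist":[0,0,0],"grip":0},{"delta_pos":[0,0.2,0],"twist":[0,0,0],"grip":0},{"delta_pos":[0,0.2,0],"twist":[0,0,0],"grip":0},{"delta_pos":[0,0.2,0],"twist":[0,0,0],"grip":0},{"delta_pos":[0,0.2,0],"twist":[0,0,0],"grip":0}]'
```

```text
time_s: 14.2
ee_pos: [480.8, -9.6, 76.6]
ee_rot: [-89.9, 0.2, -176.1]
force: [0.2, -0.5, 3.5]
gripper_width: 0.1
time_s: 14.7
ee_pos: [480.7, -9.6, 74.3]
ee_rot: [-90.0, 0.2, -176.1]
force: [2.5, -0.8, 4.4]
gripper_width: 0.2
```

```bash
python3 -m pendant '[{"delta_pos":[0,0.1,0],"twist":[0,0,0],"grip":0},{"delta_pos":[0,0.2,0],"twist":[0,0,0],"grip":0},{"delta_pos":[0,0.2,0],"twist":[0,0,0],"grip":0},{"delta_pos":[0,0.2,0],"twist":[0,0,0],"grip":0},{"delta_pos":[0,0.2,0],"twist":[0,0,0],"grip":0}]'
```

```text
time_s: 15.2
ee_pos: [480.7, -9.5, 74.1]
ee_rot: [-90.0, 0.2, -176.1]
force: [-1.5, -1.1, 19.2]
gripper_width: 0.3
```

```bash
python3 -m pendant '[{"delta_pos":[0,-2,0],"twist":[0,0,0],"grip":0},{"delta_pos":[0,-4,0],"twist":[0,0,0],"grip":0},{"delta_pos":[0,-7,0],"twist":[0,0,0],"grip":0},{"delta_pos":[0,-10,0],"twist":[0,0,0],"grip":0},{"delta_pos":[0,-14,0],"twist":[0,0,0],"grip":0}]'
python3 -m pendant '[{"delta_pos":[4,0,0],"twist":[0,0,0],"grip":0},{"delta_pos":[8,0,0],"twist":[0,0,0],"grip":0},{"delta_pos":[11,0,0],"twist":[0,0,0],"grip":0},{"delta_pos":[11,0,0],"twist":[0,0,0],"grip":0},{"delta_pos":[11,0,0],"twist":[0,0,0],"grip":0}]'
python3 - <<'E'
from h import *
import pickle
np.set_printoptions(precision=1,suppress=True)
print(state()['ee_pos'],state()['force'],state()['time_s'])
pickle.dump(imaging.camera_info('wrist'),open('pics/w7.pkl','wb'))
p,d=imaging.grab_frame('wrist'); cv2.imwrite('pics/w7.png',p[:,:,::-1]); np.save('pics/w7.npy',d)
p,d=imaging.grab_frame('scene'); np.save('pics/s7.npy',d); cv2.imwrite('pics/s7f.png',p[:,:,::-1]);cv2.imwrite('pics/s7.png',cv2.resize(p[140:300,190:350,::-1],None,fx=3.7,fy=3.7,interpolation=2))
p,d=imaging.grab_frame('top'); np.save('pics/t7.npy',d); cv2.imwrite('pics/t7.png',p[:,:,::-1])
c=imaging.camera_info('top');P=cloud(c,d); z=P[160:215,205:262,2].ravel(); print(np.percentile(z,[90,95,98,99]))
print('catch z',np.median(P[214:218,321:325,2]),np.median(cloud(c,np.load('pics/top1.npy'))[214:218,321:325,2]))
E
```

```text
time_s: 15.7
ee_pos: [477.0, -9.2, 211.0]
ee_rot: [-90.0, -0.3, -176.1]
force: [1.3, -0.4, 0.3]
gripper_width: 0.6
time_s: 16.2
ee_pos: [369.2, -16.9, 211.4]
ee_rot: [-90.0, 0.1, -176.1]
force: [0.9, -0.1, -0.2]
gripper_width: 0.3
[369.2 -16.9 211.4] [ 0.9 -0.1 -0.2] 16.2
[174.8 178.1 181.8 212.2]
catch z 75.44919981091071 83.65909511680596
```

View pics/w7.png

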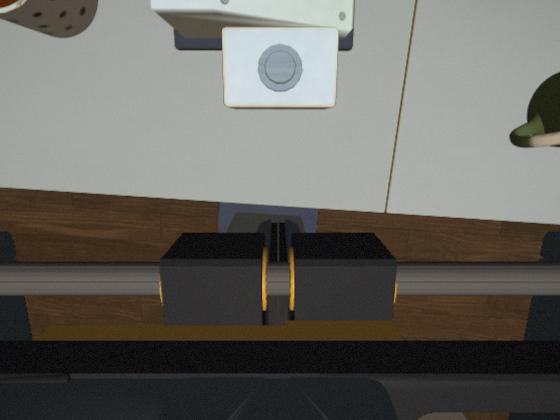

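View pics/s7.png

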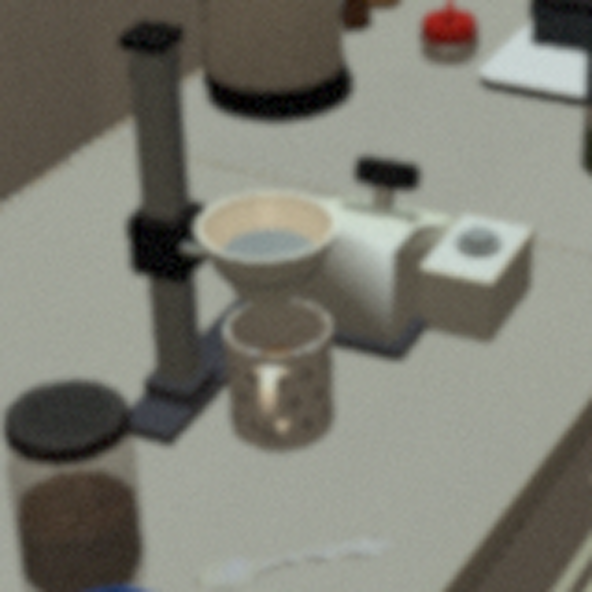

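```bash
python3 -c "
from workcell import job; print(job.job_done())"
```

```text
the job is handed in; nothing more can be done
None
```

I turned the handwheel about 300° clockwise from its 0 position in two grips. That leaves the nozzle at about 101 mm, roughly 10 mm above the dotted mug's 91 mm rim. I then pressed the lock catch to its stop, where the force jumped from about 4 N to 19 N. After that I backed the arm clear and handed the job in at about 16 s.

**Nozzle height:** three readings agree on about 101 mm.
- The wheel's mark ended near 298°, which corresponds to about 101.4 mm.
- The top camera showed the dripper dropping about 40–42 mm.
- The dripper's top edge is now at about 178 mm (nozzle + 77 mm), and pressing the catch did not change that.

**Lock catch:** the tool stopped at 74.1 mm. The top camera read 75.4 mm after release, compared with 83.7 mm before pressing, so it stayed down.

**Mugs, jar and teaspoon:** the robot never went near any of them. The final pictures show the dotted mug, jar and teaspoon where they were. I did not re-examine the banded mug closely.

**Limits of these checks:**
- The wrist and top cameras disagreed by up to about 5 mm on the positions of the wheel and catch, so I used values between them. The grip and the press both landed correctly.
- The 10 mm gap comes from heights and turn angle; I did not see it directly from the side. It could be off by about 1–2 mm.

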